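# Press home the end caps of the thread-stand crossbars

## Task

The brass crossbars for a new thread stand still have the caps standing out at both ends: use the wooden stop rail to press all the caps fully home, holding each bar by its tube, pushing one end squarely against the front of the rail, then turning the bar round and doing the same with the other end. Finally leave every bar lying flat on the worktop beside the others, square to the rail with one end up against its front face. Never push on the caps themselves with the fingers, and leave the tape measure, the pin tin and the bobbin box where they are.

Things in the scene. Friction and masses are not known exactly. Their poses are not given: they have to be found in the camera images.
- stop_rail: fixed light-wood batten on the worktop, 310 mm long, 30 mm thick, 36 mm high, two screw knobs (10 mm high) on top near its ends. Origin on the worktop under the middle of its front face; x points out of the back (the front face, towards the robot, is the plane x = 0; the bars come from the -x side), y along the batten, z up.
- bar_1: loose brass square tube, 26 x 26 mm, 110 mm long, about 0.14 kg, lying on any long side. Origin at the tube's very centre (13 mm up when lying), x along it. A black end cap in each end: whole length 134 mm with both caps out, 118 mm with both home. The ends look alike. 3 or 4 bars are there.
- bar_1_cap_a (a joint): black plastic end cap at the +x end of bar_1, a 26 x 26 mm plate 4 mm thick on a grey stem: 0 = fully out (8 mm gap), 0.008 m = fully home (no gap). Slides stiffly with about 5 N of friction and stays where it is left.
- bar_1_cap_b (a joint): black plastic end cap at the -x end of bar_1, a 26 x 26 mm plate 4 mm thick on a grey stem: 0 = fully out (8 mm gap), 0.008 m = fully home (no gap). Slides stiffly with about 5 N of friction and stays where it is left.
- bar_2: loose brass square tube, 26 x 26 mm, 110 mm long, about 0.14 kg, lying on any long side. Origin at the tube's very centre (13 mm up when lying), x along it. A black end cap in each end: whole length 134 mm with both caps out, 118 mm with both home. The ends look alike. 3 or 4 bars are there.
- bar_2_cap_a (a joint): black plastic end cap at the +x end of bar_2, a 26 x 26 mm plate 4 mm thick on a grey stem: 0 = fully out (8 mm gap), 0.008 m = fully home (no gap). Slides stiffly with about 5 N of friction and stays where it is left.
- bar_2_cap_b (a joint): black plastic end cap at the -x end of bar_2, a 26 x 26 mm plate 4 mm thick on a grey stem: 0 = fully out (8 mm gap), 0.008 m = fully home (no gap). Slides stiffly with about 5 N of friction and stays where it is left.
- bar_3: loose brass square tube, 26 x 26 mm, 110 mm long, about 0.14 kg, lying on any long side. Origin at the tube's very centre (13 mm up when lying), x along it. A black end cap in each end: whole length 134 mm with both caps out, 118 mm with both home. The ends look alike. 3 or 4 bars are there.
- bar_3_cap_a (a joint): black plastic end cap at the +x end of bar_3, a 26 x 26 mm plate 4 mm thick on a grey stem: 0 = fully out (8 mm gap), 0.008 m = fully home (no gap). Slides stiffly with about 5 N of friction and stays where it is left.
- bar_3_cap_b (a joint): black plastic end cap at the -x end of bar_3, a 26 x 26 mm plate 4 mm thick on a grey stem: 0 = fully out (8 mm gap), 0.008 m = fully home (no gap). Slides stiffly with about 5 N of friction and stays where it is left.
- bar_4: loose brass square tube, 26 x 26 mm, 110 mm long, about 0.14 kg, lying on any long side. Origin at the tube's very centre (13 mm up when lying), x along it. A black end cap in each end: whole length 134 mm with both caps out, 118 mm with both home. The ends look alike. 3 or 4 bars are there.
- bar_4_cap_a (a joint): black plastic end cap at the +x end of bar_4, a 26 x 26 mm plate 4 mm thick on a grey stem: 0 = fully out (8 mm gap), 0.008 m = fully home (no gap). Slides stiffly with about 5 N of friction and stays where it is left.
- bar_4_cap_b (a joint): black plastic end cap at the -x end of bar_4, a 26 x 26 mm plate 4 mm thick on a grey stem: 0 = fully out (8 mm gap), 0.008 m = fully home (no gap). Slides stiffly with about 5 N of friction and stays where it is left.
- tape_measure: bystander: white round tape measure, 55 mm across, 18 mm high; origin under it
- pin_tin: bystander: blue flat tin, 62 x 89 x 22 mm; origin under it
- bobbin_box: bystander: clear box of bobbins, 58 x 118 x 25 mm; origin under it

How it is judged:
By the outcome, as a careful person would: the job done as asked, in the order asked, and still so for the second after the job is handed in, with the robot touching nothing.
Of bar_1, bar_2, bar_3, bar_4 only 3 to 4 are there at a start; the rules pass over those that are not, and their reading is None.
At some moment in a run one of bar_1, bar_2, bar_3, bar_4 may be knocked a few centimetres aside while the robot is not near it.
Once in a run the grip may slacken for a moment while it holds something.
It also fails if it takes over 210 s, if anything falls off the work surface, if the arm or the gripper's body presses on something with over 40 N, if the wrist force passes 120 N, or if a joint passes its speed limit or range.

## Robot

A 7-joint arm with a two-finger parallel gripper is mounted at the origin on the work surface; the furniture and walls round the work are solid. World frame = base frame: x ahead of the robot, y to its left, z up, the work surface at z = 0. Lengths are in m, angles in rad, forces in N, time in s.
With the tool pointing down it reaches from about 0.4 to 0.85 m from the base axis. Payload 10.4 kg.
Tool frame: the origin (TCP) lies on the mounting face of the last link; the fingertips stand 173 mm ahead of it and the grasp point (between the pads) lies 155 mm ahead of it (manip.tip_extent is the distance from the TCP to the fingertips, in m); z points along the fingers, y is the line along which they close (so a half turn about z gives the same grasp; the last joint's range is limited). The gripper opens to 85 mm and grips with 20 to 120 N. Pads are 22 mm wide; open, the fingers measure 114 mm over their backs; the gripper's body (76 mm by 85 mm) begins 54 mm behind the grasp point. The pads swing forward as they close: fully open they stand 13 mm farther back than shut.
Start: joints at [1.193, 0.332, -0.065, 1.46, 0.022, 1.35, -0.088], TCP at [0.217, -0.586, 0.405] pointing down, gripper open.
Joint ranges: [-2.6, 2.6], [-0.5, 2.12], [-1.47, 1.34], [0.16, 2.42], [-1.27, 4.41], [0.06, 2.06], [-2.6, 2.6]. Speed limits (rad/s): [2.22, 2.22, 2.79, 2.79, 3.14, 3.14, 3.14].

## Interface

Orientations are given as a unit quaternion [x, y, z, w].
In Python, from workcell import manip gives the robot as it stands.
- The arm moves only by the tool move_arm, never from a script. Its argument "plan" is one flat list of numbers, 7 for each row, row after row: the turn, a rotation vector about the tool's x, y, z in rad, then the shift along the tool's x, y, z in m, then the finger opening in m, from 0 to 0.0854. In form: [ax, ay, az, dx, dy, dz, gripper, ax, ay, az, dx, dy, dz, gripper, ...]. A call has 1 to 12 rows; each row is the pose to reach, as a shift and turn from the pose commanded when the call began, along the tool's axes at that moment; what a row does not reach only later rows make up. A row lasts 1/8 s, in which the tool goes at most 62.5 mm and 10.7 degrees, less where a joint would pass 70% of its speed; a pose out of reach is approached as far as the arm can. A call with a gripper value outside its range is refused whole. The fingers move at their own pace and stop on an object; "squeeze" is the grip in N (left out, the last holds). Time passes only in rows, so rows that repeat a pose let the fingers close. It gives the time, the measured TCP pose, the force, the opening and the grip force at its end, in the units of the state.
- manip.get_obs(): the state, without advancing time (a new reading comes with each control period).
- manip.camera(name): name is "scene" or "top" or "wrist"; returns a dict with "color" (400x640x3 uint8, red, green, blue), "fx", "fy", "cx", "cy" (pixels), "dist" ([k1, k2, p1, p2, k3] as OpenCV has them; the pictures are not rectified), "cam_to_world" (4x4, takes a point from camera to world coordinates); the wrist camera has in their place "mount" (4x4, takes a point from camera to tool coordinates, whose origin is the TCP and whose axes are the flange's). Camera axes: x right, y down, z forward; pixel columns grow to the right and rows downward; lengths in m; the calibration is good to about 2 mm. A picture is of the moment at which its call begins: read the wrist's pose just before it. There is no depth.
- manip.hand_in(): hands the job in; it is judged then, once.
Trained networks look in a picture, given as the dict that the camera call returned (one of the last four; its "shot" number tells which), for a name from the list of things; names that differ only in an ending like _2 or _b are one class to them, and where a whole thing is asked for, a point or a joint stands for the part that bears it (a point fixed in the world has none). Each returns a list of dicts, best first, with "conf" (0 to 1); they miss things now and then, are a little off and sometimes report something else, mostly with a low value. They report only what shows in the picture. A call takes as long as a camera call.
- manip.look_for(picture, label): "position" ([x, y, z] in m, in the coordinates of the camera as it stood for that picture, good to about 4 mm: the middle of the surface that is visible of it).
- manip.silhouettes(picture, label): "pixels" (400x640 bool, what is visible of it).
- manip.tip_of(picture, label): "position" ([x, y, z] in m, in the coordinates of the camera as it stood for that picture, good to about 4 mm: a listed point, or the origin of a listed thing).
The state is a dict: "clock": time; "joint_pos": joint angles; "joint_velocities": joint speeds; "tau": joint torques, N m; "position": TCP position; "ee_rot": TCP orientation; "ft_force": force on the tool from outside, world axes, zero at the start; "torque": the same for the moment, N m; "grip_width": opening from 0.0 (shut) to 1.0 (fully open); "grasp_force": force on a finger pad.
Only numpy, scipy, OpenCV 4.12 (cv2) and the standard library are available. Lean on these libraries where they do the work, as an engineer would, in place of code of your own. Each camera call takes 0.05 s, during which the arm holds its last target. There are 200 camera calls.

## Working session

There is one attempt and no reset: what is moved stays moved. The work goes in short steps, Python scripts to look and compute and a tool call to move; the robot and the scene stay as the last step left them, time stands still between calls to the robot, and variables do not carry over. Pictures are saved under pics/ and viewed, at most 14 in all, crops included, and the job is handed in when it is done.

Besides the shell and the picture viewer there is one more tool, called after "Emit:" in YAML: its name, and indented under it one key for each argument. move_arm: Moves the arm, as the interface text tells. Its arguments: {"type":"object","properties":{"plan":{"type":"array","items":{"type":"number"}},"squeeze":{"type":"number"}},"required":["plan"]}

```bash
mkdir -p pics; ls
cat > h.py <<'E'
import numpy as np, cv2
from workcell import manip
from scipy.spatial.transform import Rotation as R
def tool():
    o=manip.get_obs(); T=np.eye(4); T[:3,:3]=R.from_quat(o["ee_rot"]).as_matrix(); T[:3,3]=o["position"]; return T
def shot(n):
    T=tool(); p=manip.camera(n); p["T"]=T@np.array(p["mount"]) if "mount" in p else np.array(p["cam_to_world"]); return p
def save(p,f): cv2.imwrite("pics/"+f,p["color"][:,:,::-1])
def K(p): return np.array([[p["fx"],0,p["cx"]],[0,p["fy"],p["cy"]],[0,0,1.]])
def toplane(p,px,z):
    u=cv2.undistortPoints(np.array(px,float).reshape(-1,1,2),K(p),np.array(p["dist"],float)).reshape(-1,2)
    d=np.c_[u,np.ones(len(u))]@p["T"][:3,:3].T; c=p["T"][:3,3]
    return c+d*((z-c[2])/d[:,2])[:,None]
def proj(p,X):
    Ti=np.linalg.inv(p["T"]); rv=cv2.Rodrigues(Ti[:3,:3])[0]
    return cv2.projectPoints(np.array(X,float).reshape(-1,1,3),rv,Ti[:3,3],K(p),np.array(p["dist"],float))[0].reshape(-1,2)
def w(p,c): return p["T"][:3,:3]@np.array(c)+p["T"][:3,3]
E
python3 - <<'E'
from h import *
np.set_printoptions(precision=4,suppress=True)
o=manip.get_obs(); print(o, manip.tip_extent)
for n in ("top","scene"):
    p=shot(n); save(p,n+"0.png"); print(n,p["T"])
    for l in ("bar_1","stop_rail","tape_measure","pin_tin","bobbin_box"):
        for d in manip.tip_of(p,l): print(l,"tip",w(p,d["position"]),d["conf"])
E
```

```text
pics
{'clock': 0.0, 'joint_pos': array([ 1.1934,  0.3329, -0.0647,  1.4609,  0.0216,  1.3499, -0.0885]), 'joint_velocities': array([-0.0016, -0.0003,  0.0006,  0.0016, -0.0009,  0.0015,  0.0002]), 'tau': array([ -0.0001, -62.5447,   0.0489, -39.1613,   0.0162,   0.0099,
        -0.    ]), 'position': array([ 0.2171, -0.586 ,  0.4039]), 'ee_rot': array([ 0.9843,  0.1765, -0.0001, -0.0007]), 'ft_force': array([-0.4128,  0.2754,  1.182 ]), 'torque': array([-0.0095, -0.0224,  0.0171]), 'grasp_force': 0.0, 'grip_width': 1.0052857595441518} 0.1734
top [[-0.0084 -0.9973  0.073   0.4741]
 [-0.9998  0.0096  0.0161  0.044 ]
 [-0.0168 -0.0728 -0.9972  1.3176]
 [ 0.      0.      0.      1.    ]]
bar_1 tip [0.49   0.4079 0.012 ] 0.74
bar_1 tip [ 0.4289 -0.1965  0.0148] 0.66
bar_1 tip [0.4315 0.309  0.0118] 0.65
bar_1 tip [ 0.3802 -0.2955  0.0125] 0.61
bar_1 tip [ 0.7117  0.4091 -0.0014] 0.23
stop_rail tip [ 0.5657  0.0493 -0.0021] 0.74
tape_measure tip [0.6877 0.2764 0.0018] 0.74
pin_tin tip [ 0.711   0.4072 -0.0017] 0.69
bobbin_box tip [ 0.7247  0.1418 -0.0037] 0.6
bobbin_box tip [ 0.4323 -0.1961  0.0179] 0.5
scene [[-0.853  -0.2557  0.455   0.1403]
 [-0.5219  0.4162 -0.7445  0.7639]
 [ 0.0009 -0.8726 -0.4885  0.514 ]
 [ 0.      0.      0.      1.    ]]
bar_1 tip [0.4885 0.4046 0.0141] 0.91
bar_1 tip [0.4316 0.3041 0.0131] 0.73
bar_1 tip [ 0.4323 -0.1975  0.0148] 0.72
bar_1 tip [ 0.3807 -0.2953  0.0129] 0.59
stop_rail tip [0.5663 0.0523 0.0001] 0.68
stop_rail tip [ 0.3781 -0.2975  0.0135] 0.23
stop_rail tip [0.728  0.1403 0.0046] 0.22
tape_measure tip [0.6868 0.2757 0.0025] 0.89
tape_measure tip [0.5703 0.0537 0.0027] 0.33
pin_tin tip [ 0.7077  0.4085 -0.0014] 0.64
bobbin_box tip [0.7272 0.1406 0.0027] 0.9
```

View pics/top0.png

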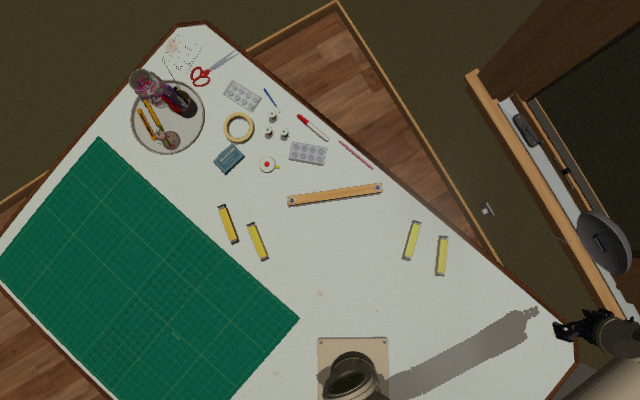

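View pics/scene0.png

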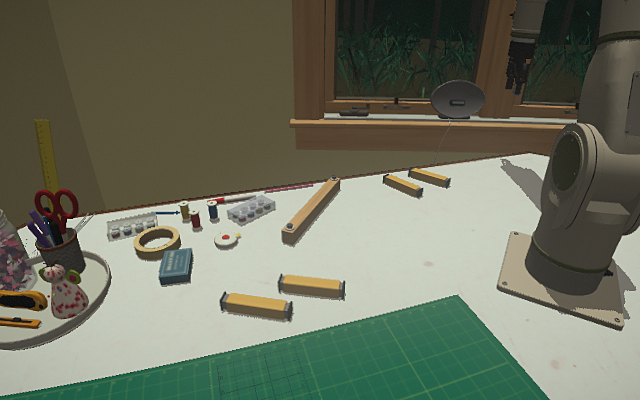

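The pictures show two bars left of the rail (top view px 228,224 and 258,241), two right (412,240 and 442,256), and the rail from (290,200) to (381,187). All four bars have both caps out. Next I'll work out yaw angles and the wrist camera mount.

```bash
cat >> h.py <<'E'
np.set_printoptions(precision=4,suppress=True)
def foot(p,mask,z):
    "min-area rectangle of a silhouette cast on plane z: centre, long side, short side, yaw of long side"
    c,_=cv2.findContours(mask.astype(np.uint8),cv2.RETR_EXTERNAL,cv2.CHAIN_APPROX_NONE)
    c=max(c,key=cv2.contourArea).reshape(-1,2); X=toplane(p,c,z)[:,:2]
    (ctr,(a,b),_)=r=cv2.minAreaRect((X*1000).astype(np.float32)); q=cv2.boxPoints(r)
    e=max((q[1]-q[0],q[2]-q[1]),key=np.linalg.norm); y=np.arctan2(e[1],e[0]); y=(y+np.pi/2)%np.pi-np.pi/2
    return np.array(ctr)/1000,max(a,b),min(a,b),y
def yaw():
    x=tool()[:3,0]; return np.arctan2(x[1],x[0])
def go(x,y,z,ya,T=None):
    "move numbers to reach world TCP pose (tool down) from T"
    T=tool() if T is None else T
    G=np.eye(4); G[:3,:3]=R.from_euler("z",ya).as_matrix()@np.diag([1,-1,-1.]); G[:3,3]=[x,y,z]
    D=np.linalg.inv(T)@G; return np.r_[R.from_matrix(D[:3,:3]).as_rotvec(),D[:3,3]]
E
python3 - <<'E'
from h import *
p=shot("top")
for l in ("bar_1","stop_rail"):
    for d in manip.silhouettes(p,l): print(l,d["conf"],foot(p,d["pixels"],.026 if l=="bar_1" else .036))
c=manip.camera("wrist"); print(np.array(c["mount"]),c["fx"],c["dist"],p["fx"])
print(yaw()); print(go(.45,0,.42,.3))
print(go(.43,-.22,.40,.0))
E
```

```text
bar_1 0.89 (array([0.4882, 0.4027]), 129.78208923339844, 28.991758346557617, np.float32(0.37016344))
bar_1 0.86 (array([ 0.4314, -0.1934]), 129.6405487060547, 31.192550659179688, np.float32(-0.29940653))
bar_1 0.76 (array([ 0.3812, -0.2913]), 124.0099105834961, 28.569398880004883, np.float32(-0.12272024))
bar_1 0.73 (array([0.4311, 0.3053]), 128.87051391601562, 30.993785858154297, np.float32(0.38498008))
stop_rail 0.82 (array([0.5818, 0.0542]), 309.3092956542969, 33.091243743896484, np.float32(-1.4380906))
[[ 0.0011 -0.9574 -0.2889  0.0747]
 [ 1.      0.0012 -0.0002  0.0003]
 [ 0.0005 -0.2889  0.9574  0.031 ]
 [ 0.      0.      0.      1.    ]] 281.3177895357175 [0.0173 0.     0.     0.     0.    ] 397.4380489657309
0.35480732272815996
[ 0.0001 -0.      0.0548  0.422  -0.4687 -0.0153]
[ 0.0001 -0.      0.3548  0.3268 -0.2693  0.0047]
```

Emit:
move_arm:
  plan: [0, 0, 0.355, 0.3, -0.27, 0.0, 0.085, 0, 0, 0.355, 0.3, -0.27, 0.0, 0.085, 0, 0, 0.355, 0.3, -0.27, 0.0, 0.085, 0, 0, 0.355, 0.3, -0.27, 0.0, 0.085, 0, 0, 0.355, 0.3, -0.27, 0.0, 0.085, 0, 0, 0.355, 0.3, -0.27, 0.0, 0.085, 0, 0, 0.355, 0.3, -0.27, 0.0, 0.085, 0, 0, 0.355, 0.3, -0.27, 0.0, 0.085, 0, 0, 0.355, 0.3, -0.27, 0.0, 0.085, 0, 0, 0.355, 0.3, -0.27, 0.0, 0.085]
  squeeze: 60

```text
clock: 2.05
position: [0.4041, -0.2298, 0.4047]
ee_rot: [1.0, -0.001, -0.0, 0.0]
ft_force: [-0.7, -0.3, -0.4]
grip_width: 0.993
grasp_force: 0.0
```

```bash
cat >> h.py <<'E'
def bars(p,lab="bar_1",z=.026,cmin=.4):
    for d in manip.silhouettes(p,lab):
        if d["conf"]>cmin: print(lab,round(d["conf"],2),*foot(p,d["pixels"],z))
E
python3 - <<'E'
from h import *
p=shot("wrist"); save(p,"w1.png"); bars(p); bars(p,"stop_rail",.036)
print(manip.get_obs()["joint_pos"],manip.get_obs()["ft_force"],tool()[:3,3],yaw())
for d in manip.tip_of(p,"bar_1"): print(w(p,d["position"]),d["conf"])
E
```

```text
bar_1 0.7 [ 0.4326 -0.1972] 129.58441162109375 27.85641860961914 -0.29912674
bar_1 0.64 [ 0.3828 -0.2915] 131.90528869628906 31.206926345825195 -0.114548564
stop_rail 0.95 [ 0.5817 -0.0019] 222.32528686523438 34.028602600097656 -1.4432269
[ 0.7648 -0.004  -0.3435  1.8482 -0.0013  1.2971 -1.1507] [ 0.2155 -0.0119 -0.4245] [ 0.4043 -0.2294  0.4047] -0.0015705680805052405
[ 0.3818 -0.2927  0.0114] 0.95
[ 0.4366 -0.1958  0.0152] 0.6
```

View pics/w1.png

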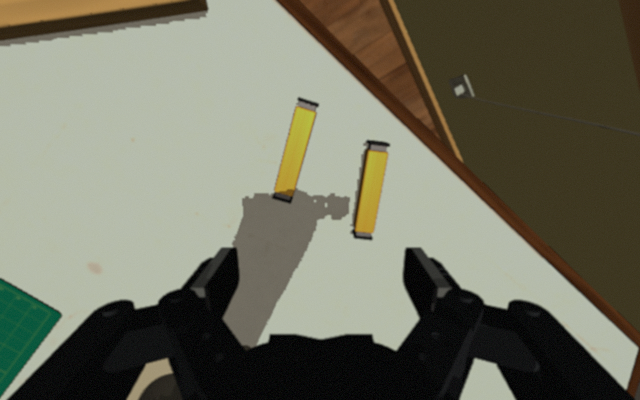

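Two bars are clear in the wrist view, at px (297,150) and (370,190), matching the networks. Grasping the first.

Emit:
move_arm:
  plan: [0, 0, 0.3, 0.03, -0.033, 0.14, 0.085, 0, 0, 0.3, 0.03, -0.033, 0.14, 0.085, 0, 0, 0.3, 0.03, -0.033, 0.14, 0.085, 0, 0, 0.3, 0.03, -0.033, 0.14, 0.085, 0, 0, 0.3, 0.03, -0.033, 0.18, 0.085, 0, 0, 0.3, 0.03, -0.033, 0.21, 0.085, 0, 0, 0.3, 0.03, -0.033, 0.226, 0.085, 0, 0, 0.3, 0.03, -0.033, 0.226, 0.085, 0, 0, 0.3, 0.03, -0.033, 0.226, 0.0, 0, 0, 0.3, 0.03, -0.033, 0.226, 0.0, 0, 0, 0.3, 0.03, -0.033, 0.226, 0.0, 0, 0, 0.3, 0.03, -0.033, 0.226, 0.0]

```text
clock: 3.75
position: [0.435, -0.1959, 0.1794]
ee_rot: [0.989, -0.15, 0.001, 0.0]
ft_force: [-1.2, 0.5, 7.0]
grip_width: 0.289
grasp_force: 59.8
```

Emit:
move_arm:
  plan: [0, 0, 0, 0, 0, 0, 0, 0, 0, 0, 0, 0, 0, 0, 0, 0, 0, 0, 0, 0, 0, 0, 0, 0, 0, 0, 0, 0]

```text
clock: 4.25
position: [0.435, -0.1959, 0.1795]
ee_rot: [0.989, -0.15, 0.001, 0.0]
ft_force: [-2.0, -0.4, 6.1]
grip_width: 0.289
grasp_force: 59.8
```

Run:
```python
from h import *
o=manip.get_obs(); print(o["position"],yaw(),o["grip_width"],o["grasp_force"],o["ft_force"])
p=shot("wrist"); save(p,"w2.png"); bars(p,z=.013)
```

```text
[ 0.435  -0.1959  0.1795] -0.3002005256744666 0.2894133057855064 59.80341911315918 [-2.0108 -0.3733  6.0876]
bar_1 0.94 [ 0.3906 -0.2973] 118.3505630493164 42.2376708984375 -0.118337035
bar_1 0.76 [ 0.4411 -0.1973] 114.35684204101562 28.3668155670166 -0.2965256
```

View pics/w2.png

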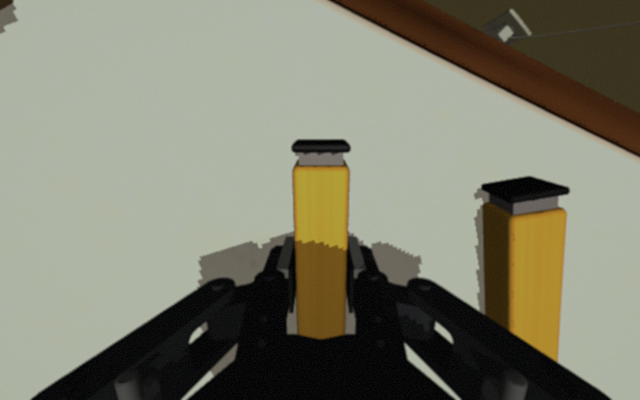

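Emit:
move_arm:
  plan: [0, 0, 0, 0, 0, -0.03, 0, 0, 0, 0, 0, 0, -0.08, 0, 0, 0, -0.43, 0, -0.153, -0.12, 0, 0, 0, -0.43, 0, -0.153, -0.12, 0, 0, 0, -0.43, 0, -0.153, -0.12, 0, 0, 0, -0.43, 0, -0.153, -0.12, 0, 0, 0, -0.43, 0, -0.153, -0.12, 0, 0, 0, -0.43, 0, -0.153, -0.12, 0]

```text
clock: 5.35
position: [0.4795, -0.0507, 0.2983]
ee_rot: [0.998, 0.064, -0.0, 0.0]
ft_force: [-0.1, 0.3, -2.1]
grip_width: 0.289
grasp_force: 59.5
```

Run:
```python
from h import *
o=manip.get_obs(); print(o["position"],yaw(),o["grip_width"],o["grasp_force"],o["ft_force"])
p=shot("wrist"); save(p,"w3.png"); bars(p,"stop_rail",.036)
# rail front top edge: line fit
for d in manip.silhouettes(p,"stop_rail")[:1]:
    m=d["pixels"]; 
    pts=[(u,np.where(m[:,u])[0].max()) for u in range(20,620,20) if m[:,u].any()]
    print(pts); 
for d in manip.tip_of(p,"stop_rail"): print(w(p,d["position"]),d["conf"])
```

```text
[ 0.4795 -0.0507  0.2983] 0.12752163425331112 0.2888982580156317 59.51200067996979 [-0.1357  0.2921 -2.0762]
stop_rail 0.81 [0.5832 0.0497] 302.9420166015625 34.33694076538086 -1.4349304
stop_rail 0.58 [ 0.4081 -0.2736] 100.74905395507812 48.13058090209961 -0.13500822
[(20, np.int64(76)), (40, np.int64(78)), (60, np.int64(78)), (80, np.int64(78)), (100, np.int64(79)), (120, np.int64(79)), (140, np.int64(79)), (160, np.int64(79)), (180, np.int64(79)), (200, np.int64(78)), (220, np.int64(78)), (240, np.int64(79)), (260, np.int64(79)), (280, np.int64(79)), (300, np.int64(78)), (320, np.int64(78)), (340, np.int64(78)), (360, np.int64(78)), (380, np.int64(78)), (400, np.int64(75))]
[0.5689 0.0547 0.0006] 0.9
[ 0.3826 -0.2964  0.0145] 0.62
```

View pics/w3.png

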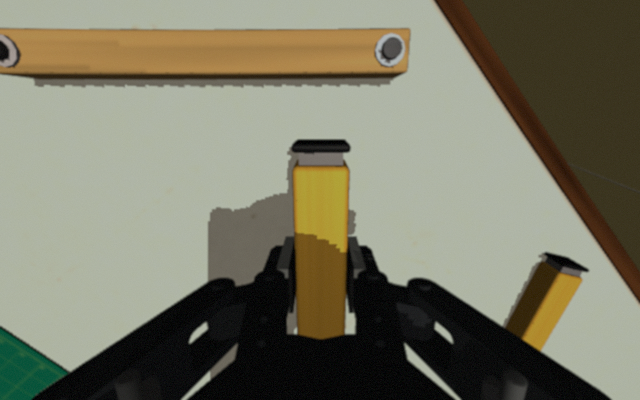

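The rail's front edge runs level at about row 74 (columns 0 to 408), so the tool is already square to it. The held bar's cap is at (321,146) with a clear gap. Now locating the face and cap.

Run:
```python
from h import *
p=shot("wrist"); T=tool(); Ti=np.linalg.inv(T)
g=p["color"].astype(int)
for u in (60,200,380): print(u,[(v,tuple(g[v,u])) for v in range(70,86,1)][::2])
e=np.array([np.cos(.13),np.sin(.13)])
for z,v in ((.036,74),(.0,78),(0.,80)):
    X=toplane(p,[(60,v),(320,v),(380,v)],z); print(z,v,X@[*e,0])
X=toplane(p,[(409,50),(409,73)],.036); print("right end y_r",X[:,:2]@[-e[1],e[0]])
zt=T[2,3]-.1795+.026
X=toplane(p,[(321,140.5),(321,151),(321,166)],zt); print("bar top pts tool",((X-T[:3,3])@T[:3,:3]))
X=toplane(p,[(321,151)],zt-.026); print(((X-T[:3,3])@T[:3,:3]))
```

```text
60 [(70, (np.int64(154), np.int64(118), np.int64(67))), (72, (np.int64(142), np.int64(110), np.int64(61))), (74, (np.int64(85), np.int64(64), np.int64(35))), (76, (np.int64(43), np.int64(32), np.int64(13))), (78, (np.int64(50), np.int64(40), np.int64(25))), (80, (np.int64(97), np.int64(92), np.int64(82))), (82, (np.int64(107), np.int64(104), np.int64(92))), (84, (np.int64(105), np.int64(101), np.int64(89)))]
200 [(70, (np.int64(175), np.int64(134), np.int64(77))), (72, (np.int64(161), np.int64(124), np.int64(70))), (74, (np.int64(105), np.int64(81), np.int64(44))), (76, (np.int64(51), np.int64(40), np.int64(25))), (78, (np.int64(49), np.int64(39), np.int64(22))), (80, (np.int64(91), np.int64(86), np.int64(74))), (82, (np.int64(110), np.int64(106), np.int64(94))), (84, (np.int64(108), np.int64(103), np.int64(92)))]
380 [(70, (np.int64(173), np.int64(132), np.int64(73))), (72, (np.int64(143), np.int64(109), np.int64(62))), (74, (np.int64(70), np.int64(52), np.int64(28))), (76, (np.int64(43), np.int64(28), np.int64(17))), (78, (np.int64(67), np.int64(58), np.int64(44))), (80, (np.int64(104), np.int64(100), np.int64(89))), (82, (np.int64(109), np.int64(104), np.int64(92))), (84, (np.int64(114), np.int64(110), np.int64(100)))]
0.036 74 [0.5713 0.5724 0.5723]
0.0 78 [0.5723 0.5736 0.5735]
0.0 80 [0.5707 0.572  0.5719]
right end y_r [-0.177  -0.1785]
bar top pts tool [[0.0637 0.0004 0.1535]
 [0.0592 0.0004 0.1535]
 [0.0527 0.0004 0.1535]]
[[0.0559 0.0004 0.1795]]
```

Emit:
move_arm:
  plan: [0, 0, 0, 0, 0, 0.06, 0, 0, 0, 0, 0, 0, 0.1, 0, 0, 0, 0, 0, 0, 0.117, 0, 0, 0, 0, 0.02, 0, 0.117, 0, 0, 0, 0, 0.032, 0, 0.117, 0, 0, 0, 0, 0.036, 0, 0.117, 0, 0, 0, 0, 0.04, 0, 0.117, 0, 0, 0, 0, 0.043, 0, 0.117, 0, 0, 0, 0, 0.043, 0, 0.117, 0]

```text
clock: 6.72
position: [0.522, -0.0441, 0.1815]
ee_rot: [0.998, 0.065, -0.001, 0.0]
ft_force: [-4.2, -1.0, -1.2]
grip_width: 0.29
grasp_force: 61.1
```

Emit:
move_arm:
  plan: [0, 0, 0, 0.002, 0, 0, 0, 0, 0, 0, 0.004, 0, 0, 0, 0, 0, 0, 0.004, 0, 0, 0]

```text
clock: 7.1
position: [0.526, -0.0436, 0.1815]
ee_rot: [0.998, 0.065, -0.001, 0.0]
ft_force: [-5.3, -0.4, -0.7]
grip_width: 0.286
grasp_force: 61.1
```

Emit:
move_arm:
  plan: [0, 0, 0, 0.001, 0, 0, 0, 0, 0, 0, 0.002, 0, 0, 0]

```text
clock: 7.35
position: [0.5269, -0.0435, 0.1811]
ee_rot: [0.998, 0.065, -0.002, 0.0]
ft_force: [-16.4, -1.4, 6.3]
grip_width: 0.291
grasp_force: 61.8
```

Emit:
move_arm:
  plan: [0, 0, 0, 0.001, 0, 0, 0, 0, 0, 0, 0.002, 0, 0, 0]

```text
clock: 7.6
position: [0.5276, -0.0435, 0.1805]
ee_rot: [0.998, 0.065, -0.004, 0.0]
ft_force: [-22.1, -2.4, 8.2]
grip_width: 0.293
grasp_force: 62.2
```

Emit:
move_arm:
  plan: [0, 0, 0, -0.045, 0, 0, 0, 0, 0, 0, -0.045, 0, -0.05, 0, 0, 0, -1.57, -0.045, 0, -0.08, 0, 0, 0, -1.57, -0.045, 0, -0.08, 0, 0, 0, -1.57, -0.045, 0, -0.08, 0, 0, 0, -1.57, -0.045, 0, -0.08, 0, 0, 0, -1.57, -0.045, 0, -0.08, 0, 0, 0, -1.57, -0.045, 0, -0.08, 0, 0, 0, -1.57, -0.045, 0, -0.08, 0, 0, 0, -1.57, -0.045, 0, -0.08, 0, 0, 0, -1.57, -0.045, 0, -0.08, 0, 0, 0, -1.57, -0.045, 0, -0.08, 0]

```text
clock: 9.1
position: [0.4861, -0.0487, 0.262]
ee_rot: [0.66, 0.751, 0.001, 0.001]
ft_force: [-0.8, -0.9, -1.8]
grip_width: 0.29
grasp_force: 60.9
```

Emit:
move_arm:
  plan: [0, 0, -1.57, 0, 0, 0, 0, 0, 0, -1.57, 0, 0, 0, 0, 0, 0, -1.57, 0, 0, 0, 0, 0, 0, -1.57, 0, 0, 0, 0, 0, 0, -1.57, 0, 0, 0, 0, 0, 0, -1.57, 0, 0, 0, 0, 0, 0, -1.57, 0, 0, 0, 0, 0, 0, -1.57, 0, 0, 0, 0, 0, 0, -1.57, 0, 0, 0, 0, 0, 0, -1.57, 0, 0, 0, 0, 0, 0, -1.57, 0, 0, 0, 0]

```text
clock: 10.48
position: [0.4859, -0.0487, 0.2618]
ee_rot: [-0.063, 0.998, -0.0, 0.0]
ft_force: [0.2, 0.2, -2.0]
grip_width: 0.289
grasp_force: 60.9
```

```bash
cat >> h.py <<'E'
E_=np.array([np.cos(.13),np.sin(.13)])
def st(): 
    P=tool()[:3,3]; o=manip.get_obs()
    print("s %.4f t %.4f z %.4f yaw %.4f"%(P[:2]@E_,P[1]*E_[0]-P[0]*E_[1],P[2],yaw()),"grip",round(o["grip_width"],3),round(o["grasp_force"],1),"F",o["ft_force"],"t",o["clock"],"q7",o["joint_pos"][6])
def capgap(p):
    "tool-x of brass/gray/black boundaries of held bar along middle column"
    T=tool(); zt=T[2,3]-.1795+.026; c=p["color"].astype(int)[125:185,316:327].mean(1)
    sat=c.max(1)-c.min(1); v=np.arange(125,185)
    X=toplane(p,[(321,a) for a in v],zt); tx=((X-T[:3,3])@T[:3,:3])[:,0]
    br=v[sat>60].min(); bk=v[c.max(1)<50] if (c.max(1)<50).any() else [0]
    print("brass from row",br,"tx",tx[br-125],"black rows",min(bk),max(bk))
E
python3 - <<'E'
from h import *
st(); p=shot("wrist"); capgap(p); save(p,"w4.png")
E
```

```text
s 0.4755 t -0.1113 z 0.2618 yaw -3.0159 grip 0.289 60.9 F [ 0.1992  0.1869 -1.9828] t 10.475 q7 1.4495085161135215
brass from row 167 tx 0.05012925288505294 black rows 151 165
```

View pics/w4.png

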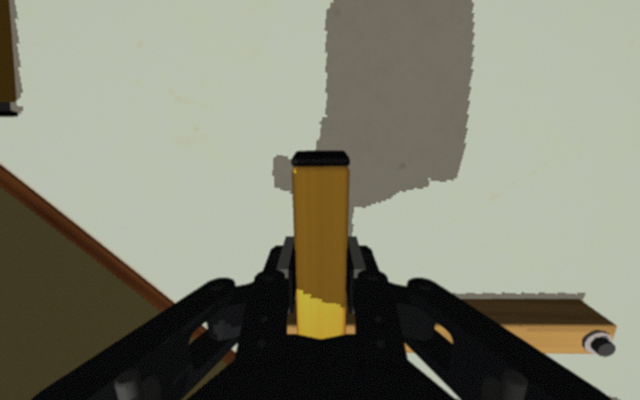

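The pressed cap is home: the black plate sits flush on the brass at (321,158), with no grey stem showing and no slip. Next is the other end.

Emit:
move_arm:
  plan: [0, 0, 0, 0, 0, 0.05, 0, 0, 0, 0, -0.01, 0, 0.075, 0, 0, 0, 0, -0.02, 0, 0.081, 0, 0, 0, 0, -0.027, 0, 0.081, 0, 0, 0, 0, -0.031, 0, 0.081, 0, 0, 0, 0, -0.034, 0, 0.081, 0, 0, 0, 0, -0.037, 0, 0.081, 0, 0, 0, 0, -0.037, 0, 0.081, 0]

```text
clock: 11.52
position: [0.5204, -0.0442, 0.1804]
ee_rot: [-0.064, 0.998, -0.001, -0.004]
ft_force: [-15.9, -1.0, 4.0]
grip_width: 0.285
grasp_force: 61.6
```

Emit:
move_arm:
  plan: [0, 0, 0, -0.001, 0, 0, 0, 0, 0, 0, -0.002, 0, 0, 0]

```text
clock: 11.78
position: [0.5211, -0.0441, 0.1799]
ee_rot: [-0.064, 0.998, -0.001, -0.006]
ft_force: [-27.1, -2.1, 9.9]
grip_width: 0.289
grasp_force: 62.4
```

Emit:
move_arm:
  plan: [0, 0, 0, -0.001, 0, 0, 0, 0, 0, 0, -0.002, 0, 0, 0]

```text
clock: 12.02
position: [0.5218, -0.0439, 0.1795]
ee_rot: [-0.064, 0.998, -0.001, -0.008]
ft_force: [-36.5, -2.4, 17.5]
grip_width: 0.285
grasp_force: 63.1
```

Emit:
move_arm:
  plan: [0, 0, 0, 0.003, 0, 0, 0, 0, 0, 0, 0.003, 0, 0, 0, 0, 0, 0, 0.003, 0, 0, 0.045, 0, 0, 0, 0.003, 0, 0, 0.045, 0, 0, 0, 0.003, 0, 0, 0.045, 0, 0, 0, 0.003, 0, -0.015, 0.045, 0, 0, 0, 0.003, 0, -0.04, 0.045, 0, 0, 0, 0.003, 0, -0.09, 0.085, 0, 0, 0, 0.003, 0, -0.15, 0.085, 0, 0, 0, 0.003, 0, -0.15, 0.085]

```text
clock: 13.28
position: [0.5249, -0.043, 0.3361]
ee_rot: [-0.064, 0.998, -0.001, 0.004]
ft_force: [-0.2, -0.3, -1.1]
grip_width: 0.996
grasp_force: 0.0
```

Run:
```python
from h import *
st(); p=shot("wrist"); save(p,"w5.png"); bars(p); q=shot("top"); bars(q)
```

```text
s 0.5149 t -0.1107 z 0.3361 yaw -3.0130 grip 0.996 0.0 F [-0.1581 -0.2672 -1.0613] t 13.275 q7 1.4660530005854193
bar_1 0.96 [ 0.4182 -0.288 ] 57.62411880493164 43.659854888916016 -0.12983835
bar_1 0.71 [ 0.5219 -0.0437] 118.95382690429688 27.43726348876953 0.12613165
bar_1 0.89 [ 0.3798 -0.2908] 127.83037567138672 33.40568923950195 -0.15621328
bar_1 0.72 [0.4887 0.4023] 126.7061996459961 28.58197593688965 0.36949217
bar_1 0.56 [0.4316 0.3047] 129.43919372558594 35.42490768432617 0.37871778
```

View pics/w5.png

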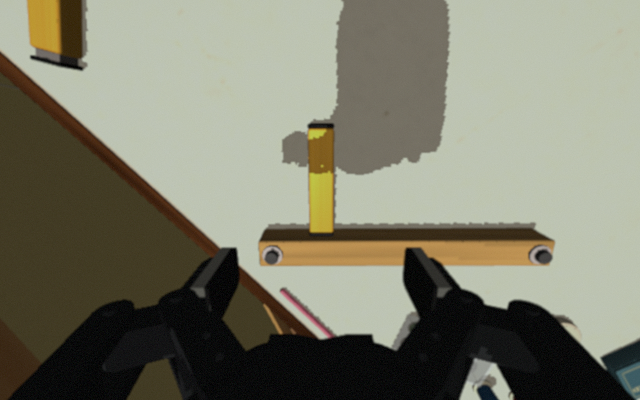

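Bar 1 is done: both caps home (119 mm overall), square and touching the rail at (321,232). The next bar is still in its place.

Emit:
move_arm:
  plan: [0, 0, 0.247, 0.174, -0.23, 0.06, 0.085, 0, 0, 0.247, 0.174, -0.23, 0.06, 0.085, 0, 0, 0.247, 0.174, -0.23, 0.06, 0.085, 0, 0, 0.247, 0.174, -0.23, 0.06, 0.085, 0, 0, 0.247, 0.174, -0.23, 0.06, 0.085, 0, 0, 0.247, 0.174, -0.23, 0.06, 0.085, 0, 0, 0.247, 0.174, -0.23, 0.06, 0.085]

```text
clock: 14.35
position: [0.3806, -0.2935, 0.2702]
ee_rot: [0.059, 0.998, 0.001, -0.0]
ft_force: [0.1, 1.0, -0.1]
grip_width: 0.997
grasp_force: 0.0
```

Run:
```python
from h import *
st(); p=shot("wrist"); bars(p); print(tool()[:3,3]); q=shot("top"); bars(q)
```

```text
s 0.3393 t -0.3404 z 0.2702 yaw 3.0233 grip 0.997 0.0 F [ 0.0945  0.9596 -0.0504] t 14.35 q7 1.8447729295594175
bar_1 0.87 [ 0.5136 -0.0563] 136.09584045410156 46.3057861328125 0.13298523
bar_1 0.8 [ 0.3804 -0.294 ] 130.78457641601562 26.677350997924805 -0.11307299
[ 0.3811 -0.2931  0.2706]
bar_1 0.8 [0.489 0.403] 129.1858367919922 31.316049575805664 0.36920297
bar_1 0.76 [ 0.5215 -0.0424] 116.29350280761719 26.89512062072754 0.14330685
bar_1 0.71 [ 0.4186 -0.2963] 50.03150177001953 27.31146240234375 -0.12362063
bar_1 0.64 [0.4304 0.3044] 128.33230590820312 29.77247428894043 0.38620806
```

Emit:
move_arm:
  plan: [0, 0, 0, 0, 0, 0.05, 0.085, 0, 0, 0, 0, 0, 0.08, 0.085, 0, 0, 0, 0, 0, 0.09, 0.085, 0, 0, 0, 0, 0, 0.09, 0.0, 0, 0, 0, 0, 0, 0.09, 0.0, 0, 0, 0, 0, 0, 0.09, 0.0, 0, 0, 0, 0, 0, 0.09, 0.0, 0, 0, 0, 0, 0, 0.09, 0.0, 0, 0, 0, 0, 0, 0.09, 0.0]

```text
clock: 15.68
position: [0.3808, -0.2946, 0.1818]
ee_rot: [0.059, 0.998, -0.001, 0.001]
ft_force: [-1.7, 0.7, 6.5]
grip_width: 0.29
grasp_force: 59.6
```

Emit:
move_arm:
  plan: [0, 0, 0, 0, 0, -0.05, 0, 0, 0, 0, 0, 0, -0.09, 0, 0, 0, 0, 0, 0, -0.12, 0]

```text
clock: 16.05
position: [0.3805, -0.2942, 0.3027]
ee_rot: [0.059, 0.998, -0.001, 0.0]
ft_force: [0.0, -0.6, -2.4]
grip_width: 0.287
grasp_force: 59.9
```

Run:
```python
from h import *
st(); p=shot("wrist"); capgap(p)
s,t=.455,-.053
x,y=s*E_[0]-t*E_[1], s*E_[1]+t*E_[0]
print(x,y,go(x,y,.26,.13+np.pi))
```

```text
s 0.3391 t -0.3410 z 0.3027 yaw 3.0228 grip 0.287 59.9 F [ 0.0088 -0.6466 -2.4131] t 16.05 q7 1.8793307387503315
brass from row 155 tx 0.05754611081533019 black rows 130 140
0.45803127119907244 0.006430754525077395 [-0.0043  0.0036 -0.2483 -0.0402  0.308   0.0449]
```

Emit:
move_arm:
  plan: [0, 0, -0.247, -0.04, 0.308, 0.0, 0, 0, 0, -0.247, -0.04, 0.308, 0.0, 0, 0, 0, -0.247, -0.04, 0.308, 0.0, 0, 0, 0, -0.247, -0.04, 0.308, 0.0, 0, 0, 0, -0.247, -0.04, 0.308, 0.045, 0, 0, 0, -0.247, -0.04, 0.308, 0.07, 0, 0, 0, -0.247, -0.04, 0.308, 0.07, 0]

```text
clock: 16.98
position: [0.4555, 0.0079, 0.229]
ee_rot: [-0.066, 0.998, 0.001, -0.002]
ft_force: [-0.5, 0.8, -1.0]
grip_width: 0.29
grasp_force: 60.0
```

Run:
```python
from h import *
st(); p=shot("wrist"); capgap(p)
```

```text
s 0.4527 t -0.0513 z 0.2290 yaw -3.0104 grip 0.29 60.0 F [-0.4722  0.784  -0.9999] t 16.975 q7 1.3034795561554786
brass from row 155 tx 0.05651206775975716 black rows 129 140
```

Emit:
move_arm:
  plan: [0, 0, 0, -0.01, 0, 0.03, 0, 0, 0, 0, -0.03, 0, 0.046, 0, 0, 0, 0, -0.045, 0, 0.046, 0, 0, 0, 0, -0.053, 0, 0.046, 0, 0, 0, 0, -0.057, 0, 0.046, 0, 0, 0, 0, -0.06, 0, 0.046, 0, 0, 0, 0, -0.063, 0, 0.046, 0, 0, 0, 0, -0.065, 0, 0.046, 0]

```text
clock: 18.02
position: [0.518, 0.0145, 0.1839]
ee_rot: [-0.064, 0.998, -0.001, -0.005]
ft_force: [-23.1, -4.2, 6.9]
grip_width: 0.286
grasp_force: 61.2
```

Emit:
move_arm:
  plan: [0, 0, 0, -0.001, 0, 0, 0, 0, 0, 0, -0.002, 0, 0, 0]

```text
clock: 18.27
position: [0.5187, 0.0147, 0.1833]
ee_rot: [-0.064, 0.998, -0.002, -0.007]
ft_force: [-29.0, -4.9, 11.7]
grip_width: 0.291
grasp_force: 61.7
```

Emit:
move_arm:
  plan: [0, 0, 0, -0.001, 0, 0, 0, 0, 0, 0, -0.002, 0, 0, 0]

```text
clock: 18.52
position: [0.5194, 0.0149, 0.1829]
ee_rot: [-0.064, 0.998, -0.002, -0.009]
ft_force: [-39.6, -5.9, 17.9]
grip_width: 0.291
grasp_force: 62.5
```

Emit:
move_arm:
  plan: [0, 0, 0, 0.05, 0, 0, 0, 0, 0, 0, 0.05, 0, -0.05, 0, 0, 0, 1.57, 0.05, 0, -0.08, 0, 0, 0, 1.57, 0.05, 0, -0.08, 0, 0, 0, 1.57, 0.05, 0, -0.08, 0, 0, 0, 1.57, 0.05, 0, -0.08, 0, 0, 0, 1.57, 0.05, 0, -0.08, 0, 0, 0, 1.57, 0.05, 0, -0.08, 0, 0, 0, 1.57, 0.05, 0, -0.08, 0, 0, 0, 1.57, 0.05, 0, -0.08, 0, 0, 0, 1.57, 0.05, 0, -0.08, 0, 0, 0, 1.57, 0.05, 0, -0.08, 0]

```text
clock: 20.02
position: [0.4754, 0.0094, 0.2654]
ee_rot: [0.66, 0.752, 0.0, 0.001]
ft_force: [-1.3, -0.5, -1.7]
grip_width: 0.291
grasp_force: 60.1
```

Emit:
move_arm:
  plan: [0, 0, 1.57, 0, 0, 0, 0, 0, 0, 1.57, 0, 0, 0, 0, 0, 0, 1.57, 0, 0, 0, 0, 0, 0, 1.57, 0, 0, 0, 0, 0, 0, 1.57, 0, 0, 0, 0, 0, 0, 1.57, 0, 0, 0, 0, 0, 0, 1.57, 0, 0, 0, 0, 0, 0, 1.57, 0, 0, 0, 0, 0, 0, 1.57, 0, 0, 0, 0, 0, 0, 1.57, 0, 0, 0, 0, 0, 0, 1.57, 0, 0, 0, 0]

```text
clock: 21.4
position: [0.4754, 0.0093, 0.2649]
ee_rot: [0.998, 0.066, 0.0, 0.0]
ft_force: [0.5, -0.6, -1.3]
grip_width: 0.285
grasp_force: 60.1
```

Run:
```python
from h import *
st(); p=shot("wrist"); capgap(p); print(tool()[:3,2])
```

```text
s 0.4726 t -0.0524 z 0.2649 yaw 0.1324 grip 0.285 60.1 F [ 0.5442 -0.5541 -1.331 ] t 21.4 q7 -1.6633919785677207
brass from row 155 tx 0.05754906323663419 black rows 130 139
[ 0.0003 -0.     -1.    ]
```

Emit:
move_arm:
  plan: [0, 0, 0, 0, 0, 0.05, 0, 0, 0, 0, 0.01, 0, 0.076, 0, 0, 0, 0, 0.02, 0, 0.082, 0, 0, 0, 0, 0.027, 0, 0.082, 0, 0, 0, 0, 0.031, 0, 0.082, 0, 0, 0, 0, 0.034, 0, 0.082, 0, 0, 0, 0, 0.037, 0, 0.082, 0, 0, 0, 0, 0.039, 0, 0.082, 0]

```text
clock: 22.45
position: [0.5135, 0.0141, 0.1826]
ee_rot: [0.998, 0.065, -0.001, 0.0]
ft_force: [-4.5, -0.8, -0.4]
grip_width: 0.286
grasp_force: 60.3
```

Emit:
move_arm:
  plan: [0, 0, 0, 0.001, 0, 0, 0, 0, 0, 0, 0.002, 0, 0, 0]

```text
clock: 22.7
position: [0.5142, 0.0142, 0.182]
ee_rot: [0.998, 0.065, -0.003, 0.001]
ft_force: [-14.0, -1.8, 4.4]
grip_width: 0.29
grasp_force: 60.8
```

Emit:
move_arm:
  plan: [0, 0, 0, 0.001, 0, 0, 0, 0, 0, 0, 0.002, 0, 0, 0]

```text
clock: 22.95
position: [0.515, 0.0144, 0.1818]
ee_rot: [0.998, 0.065, -0.005, 0.001]
ft_force: [-24.8, -3.5, 16.6]
grip_width: 0.289
grasp_force: 62.5
```

Emit:
move_arm:
  plan: [0, 0, 0, 0.001, 0, 0, 0, 0, 0, 0, 0.001, 0, 0, 0]

```text
clock: 23.2
position: [0.5153, 0.0145, 0.1818]
ee_rot: [0.998, 0.065, -0.006, 0.001]
ft_force: [-28.4, -2.7, 20.0]
grip_width: 0.292
grasp_force: 62.9
```

Emit:
move_arm:
  plan: [0, 0, 0, -0.003, 0, 0, 0, 0, 0, 0, -0.003, 0, 0, 0, 0, 0, 0, -0.003, 0, 0, 0.045, 0, 0, 0, -0.003, 0, 0, 0.045, 0, 0, 0, -0.003, 0, 0, 0.045, 0, 0, 0, -0.003, 0, -0.015, 0.045, 0, 0, 0, -0.003, 0, -0.04, 0.045, 0, 0, 0, -0.003, 0, -0.09, 0.085, 0, 0, 0, -0.003, 0, -0.15, 0.085, 0, 0, 0, -0.003, 0, -0.15, 0.085]

```text
clock: 24.45
position: [0.5174, 0.0153, 0.3385]
ee_rot: [0.998, 0.065, 0.005, 0.001]
ft_force: [-0.1, 0.3, -0.4]
grip_width: 0.994
grasp_force: 0.0
```

Run:
```python
from h import *
st(); p=shot("wrist"); bars(p); q=shot("top"); bars(q)
for x,y,a in ((.4312,.3055,.385),(.4885,.4035,.37)): print(go(x,y,.27,a))
```

```text
s 0.5150 t -0.0519 z 0.3385 yaw 0.1302 grip 0.994 0.0 F [-0.082   0.3374 -0.4394] t 24.45 q7 -1.6614297494096062
bar_1 0.87 [0.4378 0.2966] 128.16258239746094 50.412200927734375 0.392722
bar_1 0.8 [ 0.5229 -0.0417] 117.07424926757812 30.828927993774414 0.13696098
bar_1 0.63 [0.5155 0.0146] 117.26693725585938 26.078502655029297 0.14337802
bar_1 0.59 [0.4412 0.331 ] 59.311370849609375 23.431562423706055 -0.16813731
bar_1 0.61 [0.4684 0.377 ] 129.8846435546875 27.775236129760742 0.36735046
bar_1 0.59 [0.4317 0.3049] 130.6579132080078 32.1513557434082 0.3840828
[-0.0002  0.0013 -0.2552 -0.046  -0.2995  0.0622]
[-0.0002  0.0013 -0.2402  0.0235 -0.3892  0.0621]
```

Both bars on the right are placed. The far-left bar has been knocked to about (0.468, 0.377), close to its neighbour, so I'll approach with a narrower opening.

Emit:
move_arm:
  plan: [0, 0, -0.255, -0.046, -0.3, 0.03, 0.044, 0, 0, -0.255, -0.046, -0.3, 0.03, 0.044, 0, 0, -0.255, -0.046, -0.3, 0.03, 0.044, 0, 0, -0.255, -0.046, -0.3, 0.03, 0.044, 0, 0, -0.255, -0.046, -0.3, 0.03, 0.044, 0, 0, -0.255, -0.046, -0.3, 0.03, 0.044, 0, 0, -0.255, -0.046, -0.3, 0.03, 0.044, 0, 0, -0.255, -0.046, -0.3, 0.03, 0.044]

```text
clock: 25.65
position: [0.4323, 0.3048, 0.3022]
ee_rot: [0.982, 0.19, -0.0, 0.0]
ft_force: [0.4, 0.2, 0.3]
grip_width: 0.516
grasp_force: 0.0
```

Run:
```python
from h import *
st(); p=shot("wrist"); bars(p); save(p,"w6.png"); q=shot("top"); bars(q); q=shot("scene")
for d in manip.tip_of(q,"bar_1")+[]: print(w(q,d["position"]),d["conf"])
for d in manip.tip_of(p,"bar_1")+[]: print(w(p,d["position"]),d["conf"])
print(tool()[:3,3])
```

```text
s 0.4682 t 0.2462 z 0.3022 yaw 0.3826 grip 0.516 0.0 F [0.3815 0.194  0.2786] t 25.65 q7 -2.0876361868784357
bar_1 0.88 [0.473  0.3798] 130.1157684326172 28.99074935913086 0.36323023
bar_1 0.88 [0.4338 0.309 ] 127.94257354736328 26.60105323791504 0.3944552
bar_1 0.56 [0.5115 0.0297] 112.66027069091797 52.746334075927734 0.1529473
bar_1 0.53 [ 0.4734 -0.0067] 25.311220169067383 9.855890274047852 0.68612754
bar_1 0.85 [0.5147 0.0158] 113.42314910888672 26.647085189819336 0.13164496
bar_1 0.72 [0.3986 0.2905] 59.83666229248047 32.183143615722656 0.43171418
bar_1 0.66 [0.5039 0.3912] 64.53176879882812 32.51481628417969 0.39032948
bar_1 0.64 [ 0.522  -0.0409] 116.53611755371094 29.49750518798828 0.12243116
[ 0.5231 -0.0475  0.0144] 0.79
[0.5155 0.0157 0.016 ] 0.69
[0.4323 0.3066 0.0134] 0.69
[0.4651 0.3778 0.0151] 0.55
[0.4729 0.3803 0.0143] 0.89
[0.4337 0.311  0.0093] 0.81
[0.5171 0.0151 0.0109] 0.61
[0.4318 0.3058 0.3028]
```

View pics/w6.png

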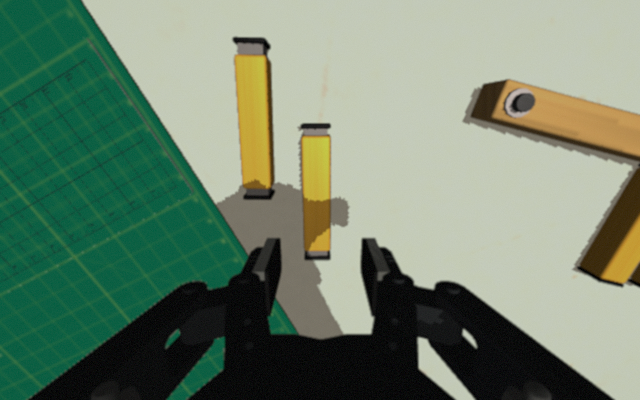

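The two left bars stand at (316,190) and (255,120) in this view, nearly side by side. I'll grip the near one 8 mm behind its middle with the fingers at 39 mm so they clear its neighbour.

Emit:
move_arm:
  plan: [0, 0, -0.005, -0.006, -0.0025, 0.05, 0.039, 0, 0, -0.005, -0.006, -0.0025, 0.09, 0.039, 0, 0, -0.005, -0.006, -0.0025, 0.11, 0.039, 0, 0, -0.005, -0.006, -0.0025, 0.121, 0.039, 0, 0, -0.005, -0.006, -0.0025, 0.121, 0.039, 0, 0, -0.005, -0.006, -0.0025, 0.121, 0.0, 0, 0, -0.005, -0.006, -0.0025, 0.121, 0.0, 0, 0, -0.005, -0.006, -0.0025, 0.121, 0.0, 0, 0, -0.005, -0.006, -0.0025, 0.121, 0.0]

```text
clock: 27.12
position: [0.4256, 0.3066, 0.183]
ee_rot: [0.981, 0.194, 0.001, -0.0]
ft_force: [-0.7, 0.4, 7.2]
grip_width: 0.29
grasp_force: 60.0
```

Emit:
move_arm:
  plan: [0, 0, 0, 0, 0, -0.03, 0, 0, 0, 0, 0, 0, -0.08, 0, 0, 0, 0, 0, 0, -0.12, 0, 0, 0, 0, 0, 0, -0.12, 0]

```text
clock: 27.62
position: [0.4257, 0.3069, 0.305]
ee_rot: [0.981, 0.194, 0.003, -0.001]
ft_force: [-0.2, 0.2, -2.5]
grip_width: 0.284
grasp_force: 59.6
```

Run:
```python
from h import *
st(); p=shot("wrist"); capgap(p); print(tool()[:3,2]); bars(p)
s,t=.455,.008
x,y=s*E_[0]-t*E_[1], s*E_[1]+t*E_[0]
print(x,y,go(x,y,.26,.13))
```

```text
s 0.4619 t 0.2491 z 0.3050 yaw 0.3896 grip 0.284 59.6 F [-0.2451  0.1537 -2.5026] t 27.625 q7 -2.0886855575947285
brass from row 144 tx 0.06299115088291092 black rows 125 129
[ 0.0029  0.0006 -1.    ]
bar_1 0.85 [0.3872 0.2911] 225.71522521972656 49.674949645996094 0.3839947
bar_1 0.76 [0.5083 0.0289] 107.32439422607422 52.984092712402344 0.13594449
bar_1 0.66 [0.4718 0.3794] 132.35281372070312 29.353782653808594 0.36439502
bar_1 0.41 [ 0.4718 -0.0067] 19.568302154541016 7.2132887840271 0.6864046
0.45012358849927103 0.06691603004167947 [ 0.0007 -0.0006  0.2594 -0.0676  0.2305  0.0417]
```

Emit:
move_arm:
  plan: [0, 0, 0.259, -0.068, 0.23, 0.0, 0, 0, 0, 0.259, -0.068, 0.23, 0.0, 0, 0, 0, 0.259, -0.068, 0.23, 0.0, 0, 0, 0, 0.259, -0.068, 0.23, 0.0, 0, 0, 0, 0.259, -0.068, 0.23, 0.045, 0, 0, 0, 0.259, -0.068, 0.23, 0.07, 0, 0, 0, 0.259, -0.068, 0.23, 0.07, 0]

```text
clock: 28.6
position: [0.4483, 0.0673, 0.2293]
ee_rot: [0.998, 0.065, -0.003, -0.0]
ft_force: [0.8, -0.2, -0.9]
grip_width: 0.287
grasp_force: 59.7
```

Run:
```python
from h import *
st(); p=shot("wrist"); capgap(p); print(tool()[:3,2])
```

```text
s 0.4532 t 0.0086 z 0.2293 yaw 0.1311 grip 0.287 59.7 F [ 0.7619 -0.2496 -0.9269] t 28.6 q7 -1.8237993291765926
brass from row 144 tx 0.06123131735217149 black rows 125 129
[-0.003   0.0003 -1.    ]
```

Emit:
move_arm:
  plan: [0, 0, 0, 0.01, 0, 0.03, 0, 0, 0, 0, 0.025, 0, 0.045, 0, 0, 0, 0, 0.037, 0, 0.045, 0, 0, 0, 0, 0.043, 0, 0.045, 0, 0, 0, 0, 0.047, 0, 0.045, 0, 0, 0, 0, 0.05, 0, 0.045, 0, 0, 0, 0, 0.053, 0, 0.045, 0, 0, 0, 0, 0.053, 0, 0.045, 0]

```text
clock: 29.65
position: [0.501, 0.0743, 0.1865]
ee_rot: [0.998, 0.065, -0.002, 0.001]
ft_force: [-6.7, -0.8, -0.8]
grip_width: 0.292
grasp_force: 60.1
```

Emit:
move_arm:
  plan: [0, 0, 0, 0.001, 0, 0, 0, 0, 0, 0, 0.002, 0, 0, 0]

```text
clock: 29.9
position: [0.5017, 0.0745, 0.186]
ee_rot: [0.998, 0.066, -0.004, 0.001]
ft_force: [-17.6, -2.4, 6.4]
grip_width: 0.288
grasp_force: 60.7
```

Emit:
move_arm:
  plan: [0, 0, 0, 0.001, 0, 0, 0, 0, 0, 0, 0.002, 0, 0, 0]

```text
clock: 30.15
position: [0.5023, 0.0747, 0.1855]
ee_rot: [0.998, 0.066, -0.006, 0.001]
ft_force: [-26.3, -3.9, 11.5]
grip_width: 0.289
grasp_force: 61.4
```

Emit:
move_arm:
  plan: [0, 0, 0, 0.001, 0, 0, 0, 0, 0, 0, 0.001, 0, 0, 0]

```text
clock: 30.4
position: [0.5027, 0.0747, 0.1849]
ee_rot: [0.998, 0.066, -0.007, 0.001]
ft_force: [-24.7, -4.0, 7.2]
grip_width: 0.293
grasp_force: 60.9
```

Emit:
move_arm:
  plan: [0, 0, 0, -0.045, 0, 0, 0, 0, 0, 0, -0.045, 0, -0.05, 0, 0, 0, -1.57, -0.045, 0, -0.08, 0, 0, 0, -1.57, -0.045, 0, -0.08, 0, 0, 0, -1.57, -0.045, 0, -0.08, 0, 0, 0, -1.57, -0.045, 0, -0.08, 0, 0, 0, -1.57, -0.045, 0, -0.08, 0, 0, 0, -1.57, -0.045, 0, -0.08, 0, 0, 0, -1.57, -0.045, 0, -0.08, 0, 0, 0, -1.57, -0.045, 0, -0.08, 0, 0, 0, -1.57, -0.045, 0, -0.08, 0, 0, 0, -1.57, -0.045, 0, -0.08, 0]

```text
clock: 31.9
position: [0.4626, 0.0693, 0.2672]
ee_rot: [0.66, 0.751, 0.0, 0.001]
ft_force: [-0.4, 0.7, -2.1]
grip_width: 0.289
grasp_force: 59.8
```

Emit:
move_arm:
  plan: [0, 0, -1.57, 0, 0, 0, 0, 0, 0, -1.57, 0, 0, 0, 0, 0, 0, -1.57, 0, 0, 0, 0, 0, 0, -1.57, 0, 0, 0, 0, 0, 0, -1.57, 0, 0, 0, 0, 0, 0, -1.57, 0, 0, 0, 0, 0, 0, -1.57, 0, 0, 0, 0, 0, 0, -1.57, 0, 0, 0, 0, 0, 0, -1.57, 0, 0, 0, 0, 0, 0, -1.57, 0, 0, 0, 0, 0, 0, -1.57, 0, 0, 0, 0]

```text
clock: 33.28
position: [0.4626, 0.0692, 0.2668]
ee_rot: [-0.063, 0.998, -0.0, 0.0]
ft_force: [0.8, 1.1, -2.2]
grip_width: 0.287
grasp_force: 59.8
```

Run:
```python
from h import *
st(); p=shot("wrist"); capgap(p); print(tool()[:3,2]); save(p,"w7.png")
```

```text
s 0.4676 t 0.0087 z 0.2668 yaw -3.0150 grip 0.287 59.8 F [ 0.7709  1.1446 -2.2376] t 33.275 q7 1.1792943385361632
brass from row 144 tx 0.06015841856980891 black rows 132 142
[ 0.0003 -0.0004 -1.    ]
```

View pics/w7.png

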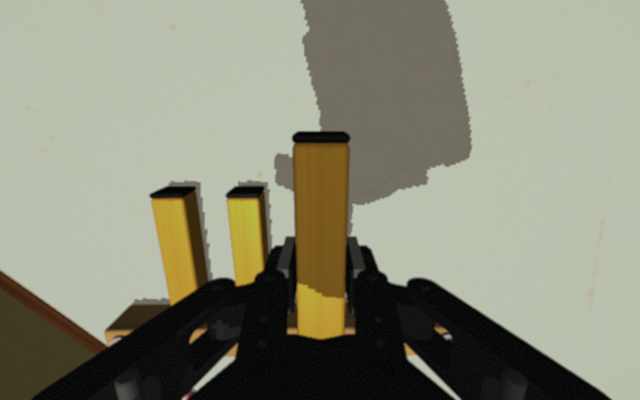

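The pressed cap is home (138 px row, no grey showing) and nothing has slipped. Two bars already lie side by side at (175,190) and (248,190). Pressing the other end.

Emit:
move_arm:
  plan: [0, 0, 0, -0.005, 0, 0.05, 0, 0, 0, 0, -0.02, 0, 0.076, 0, 0, 0, 0, -0.035, 0, 0.083, 0, 0, 0, 0, -0.043, 0, 0.083, 0, 0, 0, 0, -0.046, 0, 0.083, 0, 0, 0, 0, -0.049, 0, 0.083, 0, 0, 0, 0, -0.052, 0, 0.083, 0, 0, 0, 0, -0.053, 0, 0.083, 0]

```text
clock: 34.33
position: [0.5139, 0.076, 0.1833]
ee_rot: [-0.064, 0.998, -0.0, -0.002]
ft_force: [-10.3, -0.6, 2.5]
grip_width: 0.289
grasp_force: 61.6
```

Emit:
move_arm:
  plan: [0, 0, 0, -0.001, 0, 0, 0, 0, 0, 0, -0.002, 0, 0, 0]

```text
clock: 34.58
position: [0.5145, 0.0762, 0.1827]
ee_rot: [-0.065, 0.998, -0.001, -0.004]
ft_force: [-17.4, -1.9, 6.2]
grip_width: 0.288
grasp_force: 62.0
```

Emit:
move_arm:
  plan: [0, 0, 0, -0.001, 0, 0, 0, 0, 0, 0, -0.002, 0, 0, 0]

```text
clock: 34.83
position: [0.5152, 0.0764, 0.1825]
ee_rot: [-0.065, 0.998, -0.002, -0.006]
ft_force: [-28.5, -4.1, 17.9]
grip_width: 0.286
grasp_force: 63.5
```

Home. Release and lift, then look.

Emit:
move_arm:
  plan: [0, 0, 0, 0.0025, 0, 0, 0, 0, 0, 0, 0.0025, 0, 0, 0, 0, 0, 0, 0.0025, 0, 0, 0.045, 0, 0, 0, 0.0025, 0, 0, 0.045, 0, 0, 0, 0.0025, 0, 0, 0.045, 0, 0, 0, 0.0025, 0, -0.015, 0.045, 0, 0, 0, 0.0025, 0, -0.04, 0.045, 0, 0, 0, 0.0025, 0, -0.09, 0.07, 0, 0, 0, 0.0025, 0, -0.15, 0.07, 0, 0, 0, 0.0025, 0, -0.15, 0.07]

```text
clock: 36.08
position: [0.5176, 0.0774, 0.3388]
ee_rot: [-0.065, 0.998, -0.0, 0.004]
ft_force: [-0.0, 0.4, -1.4]
grip_width: 0.822
grasp_force: 0.0
```

Run:
```python
from h import *
st(); p=shot("wrist"); bars(p); q=shot("top"); bars(q)
print(go(.470,.379,.27,.366+np.pi))
```

```text
s 0.5233 t 0.0097 z 0.3388 yaw -3.0121 grip 0.822 0.0 F [-0.0271  0.3954 -1.3603] t 36.075 q7 1.1938376665097534
bar_1 0.73 [0.5143 0.0164] 116.97533416748047 29.763517379760742 0.14118326
bar_1 0.69 [0.4725 0.3701] 138.22714233398438 47.84730529785156 0.38046515
bar_1 0.62 [0.5065 0.0752] 116.96162414550781 26.775955200195312 0.13616002
bar_1 0.74 [0.4695 0.3777] 132.02366638183594 33.42496871948242 0.3333398
bar_1 0.68 [ 0.5217 -0.0422] 116.70128631591797 27.13066291809082 0.13561845
[-0.0002 -0.0012 -0.2368  0.0068  0.3064  0.063 ]
```

Emit:
move_arm:
  plan: [0, 0, -0.237, 0.007, 0.306, 0.02, 0.085, 0, 0, -0.237, 0.007, 0.306, 0.02, 0.085, 0, 0, -0.237, 0.007, 0.306, 0.02, 0.085, 0, 0, -0.237, 0.007, 0.306, 0.05, 0.085, 0, 0, -0.237, 0.007, 0.306, 0.065, 0.085, 0, 0, -0.237, 0.007, 0.306, 0.065, 0.085, 0, 0, -0.237, 0.007, 0.306, 0.065, 0.085, 0, 0, -0.237, 0.007, 0.306, 0.065, 0.085]

```text
clock: 37.28
position: [0.4713, 0.3774, 0.2688]
ee_rot: [-0.181, 0.983, -0.0, 0.0]
ft_force: [0.5, -0.1, 0.8]
grip_width: 0.992
grasp_force: 0.0
```

Run:
```python
from h import *
st(); p=shot("wrist"); bars(p); print(tool()[:3,3]); save(p,"w8.png")
for d in manip.tip_of(p,"bar_1"): print(w(p,d["position"]),d["conf"])
for d in manip.silhouettes(p,"bar_1")[:2]:
    c,_,_,a=foot(p,d["pixels"],.026); print(go(*c,.1825,a+np.pi))
```

```text
s 0.5162 t 0.3131 z 0.2688 yaw -2.7777 grip 0.992 0.0 F [ 0.5214 -0.0913  0.7525] t 37.275 q7 0.7829820496034331
bar_1 0.59 [0.4708 0.3814] 131.16944885253906 25.643842697143555 0.36476362
[0.4713 0.3774 0.2691]
[0.472  0.3778 0.0126] 0.94
[-0.0005  0.0008 -0.0006 -0.001   0.0035  0.0866]
```

View pics/w8.png

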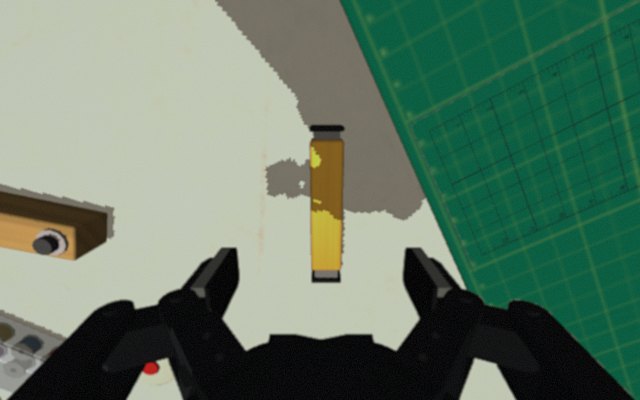

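The last bar is straight below the hand at (326,205), aligned with the tool. Grasping it.

Emit:
move_arm:
  plan: [0, 0, 0, 0, 0.002, 0.05, 0.085, 0, 0, 0, 0, 0.002, 0.078, 0.085, 0, 0, 0, 0, 0.002, 0.087, 0.085, 0, 0, 0, 0, 0.002, 0.087, 0.0, 0, 0, 0, 0, 0.002, 0.087, 0.0, 0, 0, 0, 0, 0.002, 0.087, 0.0, 0, 0, 0, 0, 0.002, 0.087, 0.0, 0, 0, 0, 0, 0.002, 0.087, 0.0, 0, 0, 0, 0, 0.002, 0.087, 0.0]

```text
clock: 38.6
position: [0.4698, 0.381, 0.1829]
ee_rot: [-0.182, 0.983, 0.0, 0.001]
ft_force: [-1.2, -1.8, 6.0]
grip_width: 0.288
grasp_force: 60.8
```

Emit:
move_arm:
  plan: [0, 0, 0, 0, 0, -0.03, 0, 0, 0, 0, 0, 0, -0.08, 0, 0, 0, 0, 0, 0, -0.12, 0, 0, 0, 0, 0, 0, -0.12, 0]

```text
clock: 39.1
position: [0.4697, 0.3815, 0.3049]
ee_rot: [-0.182, 0.983, 0.001, 0.002]
ft_force: [-0.4, -0.6, -2.8]
grip_width: 0.288
grasp_force: 59.8
```

Run:
```python
from h import *
st(); p=shot("wrist"); capgap(p); print(tool()[:3,2])
s,t=.455,.070
x,y=s*E_[0]-t*E_[1], s*E_[1]+t*E_[0]
print(x,y,go(x,y,.23,.13+np.pi))
```

```text
s 0.5152 t 0.3174 z 0.3049 yaw -2.7754 grip 0.288 59.8 F [-0.3857 -0.5698 -2.7603] t 39.1 q7 0.8001726934846798
brass from row 157 tx 0.05348278428926714 black rows 132 142
[ 0.002   0.0006 -1.    ]
0.44208627165685 0.12839286745199635 [ 0.0001  0.0021  0.236   0.1162 -0.2258  0.0724]
```

Emit:
move_arm:
  plan: [0, 0, 0.236, 0.116, -0.226, 0.0, 0, 0, 0, 0.236, 0.116, -0.226, 0.0, 0, 0, 0, 0.236, 0.116, -0.226, 0.0, 0, 0, 0, 0.236, 0.116, -0.226, 0.0, 0, 0, 0, 0.236, 0.116, -0.226, 0.05, 0, 0, 0, 0.236, 0.116, -0.226, 0.072, 0, 0, 0, 0.236, 0.116, -0.226, 0.072, 0]

```text
clock: 40.02
position: [0.441, 0.1274, 0.2277]
ee_rot: [-0.065, 0.998, 0.0, -0.002]
ft_force: [-0.7, 0.7, -0.5]
grip_width: 0.285
grasp_force: 59.9
```

Run:
```python
from h import *
st(); p=shot("wrist"); capgap(p); print(tool()[:3,2])
```

```text
s 0.4538 t 0.0692 z 0.2277 yaw -3.0116 grip 0.285 59.9 F [-0.7184  0.6548 -0.5169] t 40.025 q7 0.9999491065197718
brass from row 158 tx 0.055331200808904454 black rows 132 142
[-0.0023  0.0004 -1.    ]
```

Emit:
move_arm:
  plan: [0, 0, 0, -0.01, 0, 0.03, 0, 0, 0, 0, -0.03, 0, 0.043, 0, 0, 0, 0, -0.045, 0, 0.043, 0, 0, 0, 0, -0.051, 0, 0.043, 0, 0, 0, 0, -0.055, 0, 0.043, 0, 0, 0, 0, -0.058, 0, 0.043, 0, 0, 0, 0, -0.061, 0, 0.043, 0, 0, 0, 0, -0.061, 0, 0.043, 0]

```text
clock: 41.08
position: [0.4996, 0.1364, 0.1862]
ee_rot: [-0.066, 0.998, -0.001, -0.004]
ft_force: [-19.0, -3.0, 4.1]
grip_width: 0.285
grasp_force: 60.7
```

Emit:
move_arm:
  plan: [0, 0, 0, -0.001, 0, 0, 0, 0, 0, 0, -0.002, 0, 0, 0]

```text
clock: 41.32
position: [0.5002, 0.1366, 0.1858]
ee_rot: [-0.066, 0.998, -0.002, -0.006]
ft_force: [-28.0, -4.2, 11.0]
grip_width: 0.281
grasp_force: 61.5
```

Emit:
move_arm:
  plan: [0, 0, 0, -0.001, 0, 0, 0, 0, 0, 0, -0.002, 0, 0, 0]

```text
clock: 41.58
position: [0.5009, 0.137, 0.1854]
ee_rot: [-0.066, 0.998, -0.002, -0.008]
ft_force: [-36.7, -6.7, 16.0]
grip_width: 0.287
grasp_force: 62.2
```

Emit:
move_arm:
  plan: [0, 0, 0, -0.001, 0, 0, 0, 0, 0, 0, -0.001, 0, 0, 0]

```text
clock: 41.82
position: [0.5014, 0.137, 0.1847]
ee_rot: [-0.066, 0.998, -0.002, -0.008]
ft_force: [-34.5, -5.4, 10.0]
grip_width: 0.288
grasp_force: 61.4
```

Emit:
move_arm:
  plan: [0, 0, 0, 0.05, 0, 0, 0, 0, 0, 0, 0.05, 0, -0.05, 0, 0, 0, 1.57, 0.05, 0, -0.08, 0, 0, 0, 1.57, 0.05, 0, -0.08, 0, 0, 0, 1.57, 0.05, 0, -0.08, 0, 0, 0, 1.57, 0.05, 0, -0.08, 0, 0, 0, 1.57, 0.05, 0, -0.08, 0, 0, 0, 1.57, 0.05, 0, -0.08, 0, 0, 0, 1.57, 0.05, 0, -0.08, 0, 0, 0, 1.57, 0.05, 0, -0.08, 0, 0, 0, 1.57, 0.05, 0, -0.08, 0, 0, 0, 1.57, 0.05, 0, -0.08, 0]

```text
clock: 43.32
position: [0.4579, 0.1307, 0.2675]
ee_rot: [0.659, 0.752, 0.0, 0.001]
ft_force: [-0.3, 0.1, -2.0]
grip_width: 0.288
grasp_force: 60.1
```

Emit:
move_arm:
  plan: [0, 0, 1.57, 0, 0, 0, 0, 0, 0, 1.57, 0, 0, 0, 0, 0, 0, 1.57, 0, 0, 0, 0, 0, 0, 1.57, 0, 0, 0, 0, 0, 0, 1.57, 0, 0, 0, 0, 0, 0, 1.57, 0, 0, 0, 0, 0, 0, 1.57, 0, 0, 0, 0, 0, 0, 1.57, 0, 0, 0, 0, 0, 0, 1.57, 0, 0, 0, 0, 0, 0, 1.57, 0, 0, 0, 0, 0, 0, 1.57, 0, 0, 0, 0]

```text
clock: 44.7
position: [0.458, 0.1303, 0.2669]
ee_rot: [0.998, 0.067, 0.0, -0.0]
ft_force: [-0.3, -0.4, -1.5]
grip_width: 0.289
grasp_force: 60.1
```

Run:
```python
from h import *
st(); p=shot("wrist"); capgap(p); print(tool()[:3,2]); save(p,"w9.png")
```

```text
s 0.4710 t 0.0699 z 0.2669 yaw 0.1345 grip 0.289 60.1 F [-0.2595 -0.4247 -1.5431] t 44.7 q7 -1.925814485243686
brass from row 157 tx 0.05667147987170097 black rows 132 141
[ 0.0003  0.     -1.    ]
```

View pics/w9.png

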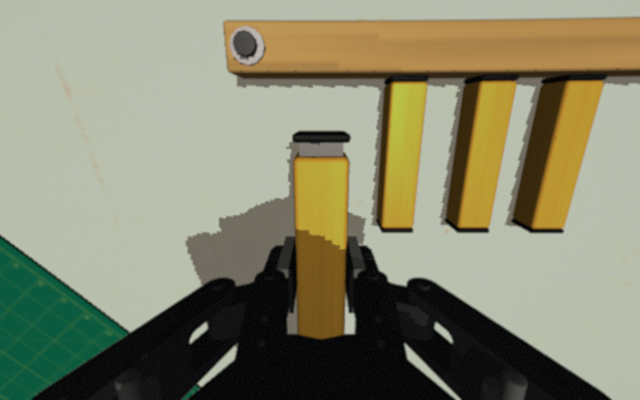

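The three placed bars sit flush against the rail at (405,78), (490,78) and (575,78). The held bar's unpressed cap faces the rail at (321,140). Final press.

Emit:
move_arm:
  plan: [0, 0, 0.003, 0, 0, 0.05, 0, 0, 0, 0.003, 0.012, 0, 0.077, 0, 0, 0, 0.003, 0.024, 0, 0.083, 0, 0, 0, 0.003, 0.031, 0, 0.083, 0, 0, 0, 0.003, 0.035, 0, 0.083, 0, 0, 0, 0.003, 0.038, 0, 0.083, 0, 0, 0, 0.003, 0.041, 0, 0.083, 0, 0, 0, 0.003, 0.042, 0, 0.083, 0]

```text
clock: 45.75
position: [0.4986, 0.1357, 0.1836]
ee_rot: [0.998, 0.065, -0.002, 0.001]
ft_force: [-10.7, -1.1, 2.0]
grip_width: 0.285
grasp_force: 60.6
```

Emit:
move_arm:
  plan: [0, 0, 0, 0.001, 0, 0, 0, 0, 0, 0, 0.002, 0, 0, 0]

```text
clock: 46.0
position: [0.4992, 0.1359, 0.1831]
ee_rot: [0.998, 0.065, -0.003, 0.001]
ft_force: [-18.6, -1.6, 6.7]
grip_width: 0.289
grasp_force: 61.0
```

Emit:
move_arm:
  plan: [0, 0, 0, 0.001, 0, 0, 0, 0, 0, 0, 0.002, 0, 0, 0]

```text
clock: 46.25
position: [0.4999, 0.1361, 0.1827]
ee_rot: [0.998, 0.065, -0.005, 0.002]
ft_force: [-28.0, -5.1, 15.2]
grip_width: 0.287
grasp_force: 62.4
```

Emit:
move_arm:
  plan: [0, 0, 0, 0.001, 0, 0, 0, 0, 0, 0, 0.001, 0, 0, 0]

```text
clock: 46.5
position: [0.5002, 0.1363, 0.1827]
ee_rot: [0.998, 0.065, -0.006, 0.002]
ft_force: [-31.3, -5.0, 18.8]
grip_width: 0.287
grasp_force: 62.7
```

Emit:
move_arm:
  plan: [0, 0, 0, -0.003, 0, 0, 0, 0, 0, 0, -0.003, 0, 0, 0, 0, 0, 0, -0.003, 0, 0, 0.045, 0, 0, 0, -0.003, 0, 0, 0.045, 0, 0, 0, -0.003, 0, 0, 0.045, 0, 0, 0, -0.003, 0, -0.015, 0.045, 0, 0, 0, -0.003, 0, -0.04, 0.045, 0, 0, 0, -0.003, 0, -0.09, 0.07, 0, 0, 0, -0.003, 0, -0.15, 0.07, 0, 0, 0, -0.003, 0, -0.15, 0.07]

```text
clock: 47.75
position: [0.5027, 0.137, 0.3395]
ee_rot: [0.998, 0.065, 0.005, -0.0]
ft_force: [0.8, -0.1, -0.5]
grip_width: 0.819
grasp_force: 0.0
```

Emit:
move_arm:
  plan: [0, 0, 0, -0.06, 0.06, -0.03, 0.07, 0, 0, 0, -0.13, 0.06, -0.03, 0.07, 0, 0, 0, -0.13, 0.06, -0.03, 0.07, 0, 0, 0, -0.13, 0.06, -0.03, 0.07]

```text
clock: 48.25
position: [0.3791, 0.0593, 0.3642]
ee_rot: [0.998, 0.064, 0.001, 0.001]
ft_force: [1.7, 0.6, 0.5]
grip_width: 0.817
grasp_force: 0.0
```

Run:
```python
from h import *
st(); p=shot("wrist"); save(p,"w10.png"); bars(p)
print(toplane(p,[(10,10)],0)[:0]); q=shot("top"); bars(q)
for n in ("tape_measure","pin_tin","bobbin_box"):
    for d in manip.tip_of(q,n)[:1]: print(n,w(q,d["position"]),d["conf"])
cv2.imwrite("pics/w10b.png",cv2.resize(p["color"][:,:,::-1],(800,500),interpolation=cv2.INTER_CUBIC))
```

```text
s 0.3836 t 0.0096 z 0.3642 yaw 0.1274 grip 0.817 0.0 F [1.679  0.5655 0.4814] t 48.25 q7 -1.5952622629432232
bar_1 0.89 [ 0.5162 -0.0404] 105.62753295898438 33.36592102050781 0.14089715
bar_1 0.81 [0.5091 0.0157] 105.64125061035156 29.61327362060547 0.1332885
bar_1 0.75 [0.5016 0.0745] 105.65884399414062 24.92974853515625 0.13905454
bar_1 0.61 [0.4929 0.1324] 107.44194793701172 30.119407653808594 0.13499236
[]
bar_1 0.8 [0.4963 0.1355] 111.64524841308594 26.647306442260742 0.118967414
bar_1 0.8 [ 0.5216 -0.0418] 115.83281707763672 25.066471099853516 0.15103269
bar_1 0.78 [0.5062 0.0758] 115.29830169677734 25.782238006591797 0.13488352
bar_1 0.5 [0.5142 0.0169] 117.32197570800781 34.22158432006836 0.0715096
tape_measure [0.6858 0.2728 0.0023] 0.65
pin_tin [0.7133 0.4087 0.0014] 0.87
bobbin_box [ 0.7267  0.1404 -0.0021] 0.68
```

View pics/w10b.png

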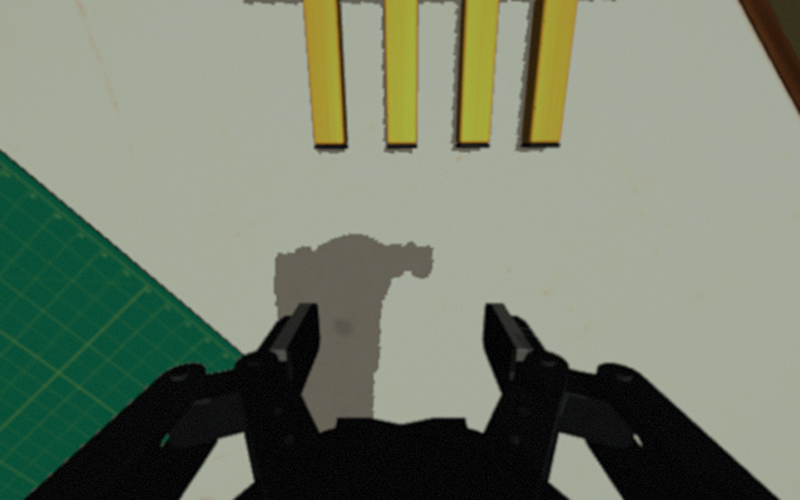

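Emit:
move_arm:
  plan: [0, 0, 0, 0.06, 0, 0.02, 0.07, 0, 0, 0, 0.075, 0, 0.03, 0.07, 0, 0, 0, 0.075, 0, 0.03, 0.07, 0, 0, 0, 0.075, 0, 0.03, 0.07]

```text
clock: 49.1
position: [0.4544, 0.0696, 0.3338]
ee_rot: [0.998, 0.065, -0.0, -0.0]
ft_force: [-0.1, 0.2, -0.3]
grip_width: 0.821
grasp_force: 0.0
```

Run:
```python
from h import *
st(); p=shot("wrist"); c=p["color"][20:260,180:520,::-1]
cv2.imwrite("pics/w11.png",cv2.resize(c,(800,565),interpolation=cv2.INTER_CUBIC))
```

```text
s 0.4596 t 0.0101 z 0.3338 yaw 0.1292 grip 0.821 0.0 F [-0.0623  0.2185 -0.3223] t 49.1 q7 -1.7256322459079634
```

View pics/w11.png

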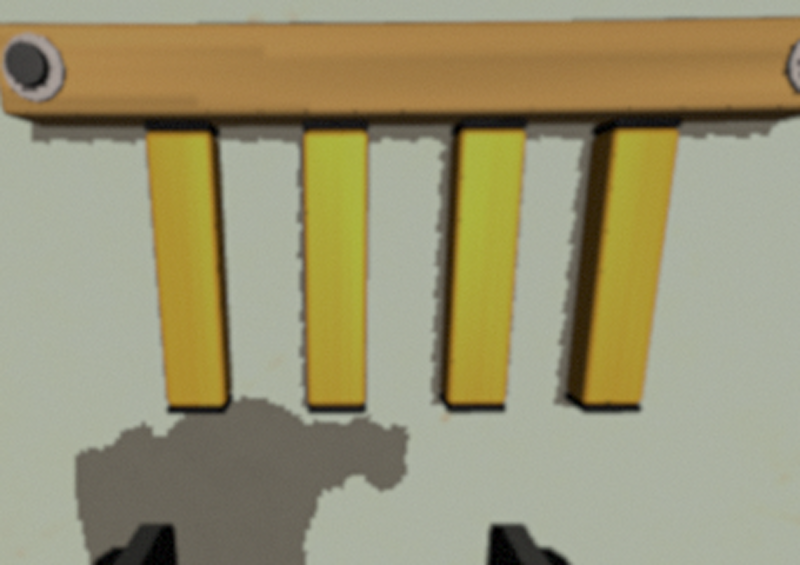

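All four bars touch the rail (row 122), square to it, with no grey stem showing at either end. Handing in.

```bash
python3 -c "
from workcell import manip
print(manip.hand_in())"
```

```text
the job is handed in; nothing more can be done
None
```

All four bars have both caps pressed home and lie side by side, square and touching the rail's front face. The tape measure, pin tin and bobbin box are where they were, and the job was handed in at about 49 s on the robot's clock, with no verdict returned.

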